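# Box a sauce sample and show it to the inspection camera

### The arm

A 7-joint arm with a two-finger parallel gripper is mounted at the origin on the work surface. World frame = base frame: x ahead of the robot, y to its left, z up, the work surface at z = 0. Lengths are in mm, angles in rad, forces in N, time in s.
With the tool pointing down it reaches from about 350 to 900 mm from the base axis. Payload 8.1 kg.
Tool frame: the origin (TCP) lies at the very end of the fingers, on their centre line; the grasp point (between the pads) lies 19 mm behind it; z points along the fingers, y is the direction in which the jaws open and shut (so a half turn about z gives the same grasp; the last joint's range is limited). The gripper opens to 92 mm and grips with 3 to 60 N. Pads are 19 mm wide; open, the fingers measure 130 mm over their backs; the gripper's body (75 mm by 190 mm) begins 47 mm behind the grasp point.
Start: joints at [1.028, 0.434, 0.025, 1.573, -0.012, 1.134, -0.075], TCP at [266.078, -565.547, 226.742] pointing down, gripper open.
Joint ranges: [-2.62, 2.62], [-0.44, 2.09], [-1.27, 1.32], [0.08, 2.57], [-1.32, 4.46], [0.12, 2], [-2.74, 2.74]. Speed limits (rad/s): [2.22, 2.22, 3.01, 3.01, 3.14, 3.14, 3.14].

### API

Orientations are given as a unit quaternion [x, y, z, w].
In Python, from bench import bot gives the robot as it stands.
- The arm moves only by the tool jog_arm, never from a script. Its arguments are lists of equal length, an entry for each row: "fingers": the finger opening in cm, from 0 to 9.18; "linear": the shift along the tool's x, y, z in cm, a list of three; "twist": the turn about the tool's z in degrees. In form: {"fingers": [fingers, ...], "linear": [[dx, dy, dz], ...], "twist": [twist, ...]}. A call has 1 to 20 rows; each row is the pose to reach, as a shift and turn from the pose commanded when the call began, along the tool's axes at that moment; what a row does not reach only later rows make up. A row lasts 1/12 s, in which the tool goes at most 41.7 mm and 7.16 degrees, less where a joint would pass 70% of its speed; a pose out of reach is approached as far as the arm can. A call with a gripper value outside its range is refused whole. The fingers move at their own pace and stop on an object; "grip_force" is the grip in N (left out, the last holds). Time passes only in rows, so rows that repeat a pose let the fingers close. It gives the time, the measured TCP pose, the force and the opening at its end, in the units of the state.
- bot.observe(): the state, without advancing time (a new reading comes with each control period).
- bot.snapshot(name): name is "scene" or "top" or "wrist"; returns a dict with "color" (480x640x3 uint8, red, green, blue), "camera_matrix" (3x3 intrinsics, pixels), "dist_coeffs" ([k1, k2, p1, p2, k3] as OpenCV has them; the pictures are not rectified), "camera_from_world" (4x4, takes a point from world to camera coordinates). Camera axes: x right, y down, z forward; pixel columns grow to the right and rows downward; lengths in mm; the calibration is good to about 2 mm. A picture is of the moment at which its call begins. There is no depth.
- bot.sign_off(): hands the job in, once; it reports no verdict.
The state is a dict: "clock": time; "joint_positions": joint angles; "joint_velocities": joint speeds; "joint_torque": joint torques, N m; "ee_pos": TCP position; "eef_rot": TCP orientation; "contact_force": force on the tool from outside, world axes, zero at the start; "ft_torque": the same for the moment, N m; "opening": finger opening in mm.
Only numpy, scipy, OpenCV 4.12 (cv2) and the standard library are available. Lean on these libraries where they do the work, as an engineer would, in place of code of your own. Each camera call takes 0.05 s, during which the arm holds its last target. There are 200 camera calls.

### The job

Slide the small amber bottle with the red cap down into the empty yellow window carton until it stands on the carton's floor, and let go of it while the carton still stands on the table. Then pick up the filled carton by its walls and present it to the inspection camera: hold it in the air with the centre of its window 150 mm straight in front of the lens, tipped back and not rolled, so that the window squarely faces the lens, which looks 20 degrees downward. Finish while still holding it there motionless, touching neither camera nor stand, and leave the two jars, the mug and the white box where they are.

Things in the scene. Friction and masses are not known exactly. Their poses are not given: they have to be found in the camera images.
- bottle_mid (a point): Small upright bottle, 98 mm tall, 0.13 kg: amber body 38 mm across (lower 60 mm, then a short shoulder) with a paper band, red cylindrical cap 22 mm across over the top 29 mm. The point is on its axis half-way up, 49 mm above its foot, 35 mm below the cap's middle; z is up its axis. Starts in any of three places among the jars; the only one with a red cap.
- carton_mid (a point): Centre (37 mm above underside, 37 below rim) of the loose yellow rigid open-topped carton: 50 x 50 mm, 74 tall, walls and floor 4 mm (42 x 42 clear inside), 0.12 kg. x points out through the window face, y to a plain side wall, z up. Grasp the plain +y and -y walls from above. A bottle standing inside has its mid point 16 mm above this one; its cap stands 28 mm out of the rim.
- window (a point): Centre of the carton's window (an opening 28 mm wide and 40 mm tall) at the outer surface of its +x face: 25 mm from the carton's centre along its x. At the start the window looks roughly away from the robot.
- carton_back (a point): Centre of the outer surface of the carton's plain back face, opposite the window: 25 mm from the carton's centre along -x.
- focus (a point): Where the window's centre is to be held: 150 mm before the lens front on its line of sight, 200 mm above the table, over the white ring-and-dot mark. Axes as the camera's: x points from here to the lens (away from the robot, 20 degrees upward), y level, z up but leaning 20 degrees back from the lens. A carton held right has its x, y, z pointing the same ways as these.
- lens (a point): Centre of the front of the lens of the inspection camera (black lens 34 mm across, white ring light 60 mm across, grey body 48 mm square), 251 mm above the table; same axes as the focus point, the camera looks along -x. The camera is fixed; it sits on a stand.
- stand: Fixed camera stand: dark foot plate 100 x 90 x 12 mm and an aluminium post 16 mm thick carrying the camera (top about 0.31 m above the table). Its origin is on the table at the ring-and-dot mark straight below the focus point; its x points horizontally from the mark to the post, which stands 195 mm away.
- jar_a_mid (a point): Bystander: terracotta-coloured jar with yellow lid, 52 mm across, 90 mm tall; the point is half-way up. Leave in place.
- jar_b_mid (a point): Bystander: orange jar with yellow lid, 52 mm across, 90 mm tall; the point is half-way up. Leave in place.
- mug: Bystander: blue mug, 72 mm across, 85 mm tall, handle towards its +y; origin at the centre of its underside. Leave in place.
- giftbox: Bystander: small closed white box 80 x 60 x 35 mm; origin at the centre of its underside. Leave in place.
Things that resemble listed ones, but are neither listed nor needed, are in the scene too. What is shaped like the part that bears carton_mid but pink or turquoise is not meant.

How it is judged:
By the outcome, as a careful person would: the job done as asked, in the order asked, and still so for the second after the job is handed in, while the arm keeps its last pose, push and grip.
It also fails if it takes over 61 s, if anything falls off the work surface, if the arm or the gripper's body presses on something with over 40 N, if the wrist force passes 120 N, or if a joint passes its speed limit or range.

## Working session

There is one attempt and no reset: what is moved stays moved. The work goes in short steps, Python scripts to look and compute and a tool call to move; the robot and the scene stay as the last step left them, time stands still between calls to the robot, and variables do not carry over. Pictures are saved under pics/ and viewed, about 8 in all and at most 12, crops included, and the job is handed in when it is done.

Besides the shell and the picture viewer there is one more tool, called after ">>>" as name(argument=value, ...) on one line, values as JSON. jog_arm: Moves the arm, as the interface text tells. Its arguments: {"type":"object","properties":{"fingers":{"type":"array"},"linear":{"type":"array"},"twist":{"type":"array"},"grip_force":{"type":"number"}},"required":["fingers","linear","twist"]}

```bash
ls; mkdir -p pics
python3 - <<'E'
from bench import bot
import cv2,numpy as np,pickle
s=bot.observe();print(s)
d={}
for n in("scene","top"):
    d[n]=bot.snapshot(n);cv2.imwrite(f"pics/{n}0.png",d[n]["color"][...,::-1]);print(n,d[n]["camera_matrix"],d[n]["dist_coeffs"],d[n]["camera_from_world"])
pickle.dump(d,open("d0.pkl","wb"))
E
```

```text
pics
{'clock': 0.0, 'joint_positions': array([ 1.02840833,  0.43524366,  0.02499725,  1.57407411, -0.01155931,
        1.13398812, -0.07508687]), 'joint_velocities': array([ 0.001397  ,  0.00140668,  0.00033266,  0.00112228,  0.00014853,
       -0.00035543, -0.00014011]), 'joint_torque': array([-5.81720287e-04, -6.67851663e+01,  9.84916762e-01, -3.14461219e+01,
       -6.05734158e-02,  4.28639946e-02,  1.54954964e-04]), 'ee_pos': array([ 265.80527152, -565.11349433,  225.94130749]), 'eef_rot': array([ 9.75926951e-01,  2.18096242e-01, -2.62541435e-04, -7.39491901e-04]), 'contact_force': array([ 0.47327   ,  0.7710444 , -0.08976359]), 'ft_torque': array([-0.01992654, -0.01835843, -0.02647374]), 'opening': 92.12728559171782}
scene [[456.86717076   0.         316.16451382]
 [  0.         456.86717076 231.82614837]
 [  0.           0.           1.        ]] [-0.02325501  0.          0.          0.          0.        ] [[ 6.37599045e-01  7.70367616e-01  1.09257486e-03 -4.19510429e+02]
 [ 6.49724637e-01 -5.36985112e-01 -5.38056582e-01 -2.13452648e+02]
 [-4.13914670e-01  3.43774236e-01 -8.42908014e-01  1.18956848e+03]
 [ 0.00000000e+00  0.00000000e+00  0.00000000e+00  1.00000000e+00]]
top [[591.02330144   0.         322.45161011]
 [  0.         591.02330144 250.7648403 ]
 [  0.           0.           1.        ]] [-0.02242296  0.          0.          0.          0.        ] [[ 2.90766984e-02 -9.99326785e-01  2.23723638e-02  4.05617784e+01]
 [-9.97936254e-01 -3.03036374e-02 -5.66120356e-02  5.78938113e+02]
 [ 5.72518875e-02 -2.06801019e-02 -9.98145558e-01  1.56227023e+03]
 [ 0.00000000e+00  0.00000000e+00  0.00000000e+00  1.00000000e+00]]
```

View pics/scene0.png

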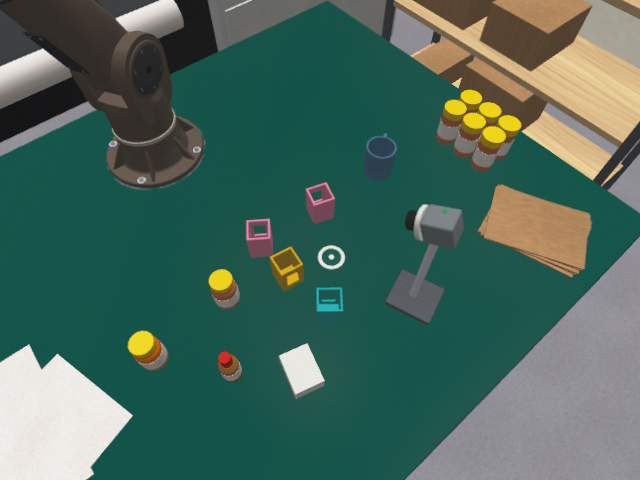

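View pics/top0.png

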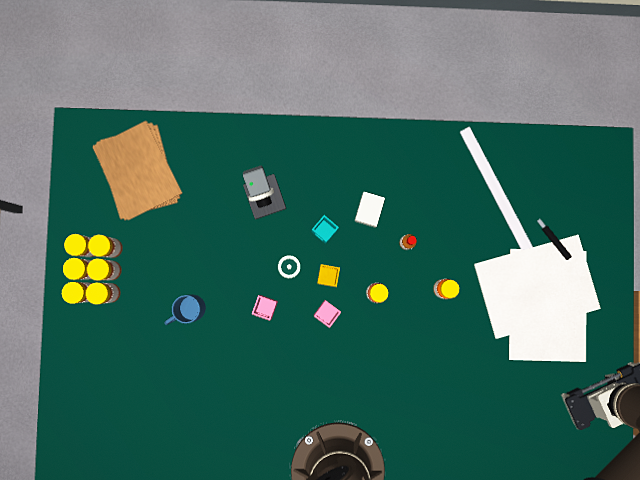

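Scene view: the red cap is at (225,358), with jars at (223,287) and (148,349). The yellow carton is at (287,268), between two pink cartons (260,238), (320,203) and a turquoise one (330,300). The ring mark is at (331,257) and the camera at (435,225). In the top view, the bottle is at (408,241), the carton at (328,275), the mark at (289,266) and the jars at (377,293) and (447,289). The only red cap and the only yellow carton are the ones meant.

```bash
cat > h.py <<'E'
import cv2,numpy as np,pickle
def ray(s,uv):
    p=cv2.undistortPoints(np.array([[uv]],float),s["camera_matrix"],s["dist_coeffs"])[0,0]
    M=s["camera_from_world"];R=M[:3,:3]
    d=R.T@np.array([*p,1]);return -R.T@M[:3,3],d/np.linalg.norm(d)
def onz(s,uv,z):
    o,d=ray(s,uv);return o+d*(z-o[2])/d[2]
def tri(*su):
    A=0;b=0
    for s,uv in su:
        o,d=ray(s,uv);P=np.eye(3)-np.outer(d,d);A=A+P;b=b+P@o
    return np.linalg.solve(A,b)
def proj(s,p):
    M=s["camera_from_world"]
    return cv2.projectPoints(np.array([p],float),cv2.Rodrigues(M[:3,:3])[0],M[:3,3],s["camera_matrix"],s["dist_coeffs"])[0][0,0]
def mask(s,h,smin=120,vmin=60,roi=None):
    hsv=cv2.cvtColor(s["color"],cv2.COLOR_RGB2HSV)
    m=cv2.inRange(hsv,(h[0],smin,vmin),(h[1],255,255))
    if roi:
        k=np.zeros_like(m);x0,y0,x1,y1=roi;k[y0:y1,x0:x1]=255;m&=k
    return m
def cen(m):
    q=cv2.moments(m,True);return np.array([q["m10"],q["m01"]])/max(q["m00"],1),q["m00"]
E
python3 - <<'E'
from h import *
np.set_printoptions(precision=1,suppress=True)
d=pickle.load(open("d0.pkl","rb"));T,S=d["top"],d["scene"]
def red(s,roi):return cen(mask(s,(0,4),190,100,roi)|mask(s,(174,180),190,100,roi))
ct,cs=red(T,(390,225,425,255)),red(S,(205,340,250,385));print(ct,cs)
print("cap tri",tri((T,ct[0]),(S,cs[0])),onz(T,ct[0],90))
m=mask(T,(18,30),150,100,(310,255,350,295));c,a=cen(m);print("carton mask",c,a)
cn=max(cv2.findContours(m,0,2)[0],key=cv2.contourArea)
print(cv2.minAreaRect(cn));b=cv2.boxPoints(cv2.minAreaRect(cn))
for p in b:print(p,onz(T,p,74))
print("ctr",onz(T,c,74))
w=cv2.inRange(T["color"],(180,)*3,(255,)*3);k=np.zeros_like(w);k[252:280,275:303]=255
c,a=cen(w&k);print("mark",c,onz(T,c,0))
w=cv2.inRange(S["color"],(180,)*3,(255,)*3);k=np.zeros_like(w);k[242:272,312:350]=255
c,a=cen(w&k);print("mark S",c,onz(S,c,0))
a=cv2.resize(S["color"][220:400,200:360],None,fx=3,fy=3,interpolation=3)
b=cv2.resize(T["color"][150:310,230:430],None,fx=2.2,fy=2.2,interpolation=3)
h=max(len(a),len(b));o=np.zeros((h,800,3),np.uint8)
a=cv2.resize(a,None,fx=.75,fy=.75);o[:len(a),:a.shape[1]]=a;o[:len(b),360:360+b.shape[1]]=b
cv2.imwrite("pics/crop1.png",o[...,::-1])
E
```

```text
(array([411.1, 240. ]), 64.0) (array([224.4, 357.5]), 117.0)
cap tri [ 607.2 -167.1   91.6] [ 607.6 -166.6   90. ]
carton mask [328.2 275.1] 396.0
((328.148681640625, 275.10809326171875), (19.72787857055664, 19.892276763916016), 9.462322235107422)
[316.8 283.3] [490.2  71.   74. ]
[320.1 263.7] [540.8  64.1  74. ]
[339.5 266.9] [533.9  13.9  74. ]
[336.2 286.5] [483.4  20.9  74. ]
ctr [512.   42.4  74. ]
mark [288.7 266.2] [534.  146.9   0. ]
mark S [331. 257.] [534.6 145.1   0. ]
```

View pics/crop1.png

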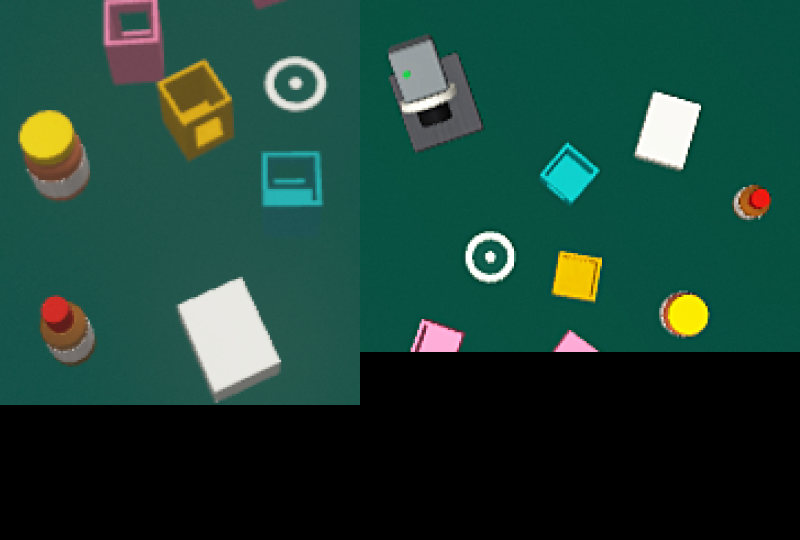

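The crop confirms one red-capped bottle and the empty yellow carton, whose window faces the lower right in the scene view (world +x, yaw about -8°). jog_arm has no tilt, so I'll have to make the 20° tip by pivoting the carton in the pads against the table. First I move above the bottle and get the stand's yaw.

>>> jog_arm(fingers=[6, 6, 6, 6, 6, 6, 6, 6, 6, 6, 6, 6, 6, 6, 6, 6, 6, 6], linear=[[47.8, -21.5, 3.6], [47.8, -21.5, 3.6], [47.8, -21.5, 3.6], [47.8, -21.5, 3.6], [47.8, -21.5, 3.6], [47.8, -21.5, 3.6], [47.8, -21.5, 3.6], [47.8, -21.5, 3.6], [47.8, -21.5, 3.6], [47.8, -21.5, 3.6], [47.8, -21.5, 3.6], [47.8, -21.5, 3.6], [47.8, -21.5, 3.6], [47.8, -21.5, 3.6], [47.8, -21.5, 3.6], [47.8, -21.5, 3.6], [47.8, -21.5, 3.6], [47.8, -21.5, 3.6]], twist=[33, 33, 33, 33, 33, 33, 33, 33, 33, 33, 33, 33, 33, 33, 33, 33, 33, 33])

```text
clock: 1.6
ee_pos: [606.2, -169.4, 190.9]
eef_rot: [0.998, -0.069, -0.0, 0.0]
contact_force: [-0.5, 0.2, 0.2]
opening: 60.4
```

Run:
```python
from h import *
from bench import bot
np.set_printoptions(precision=1,suppress=True)
d=pickle.load(open("d0.pkl","rb"));T,S=d["top"],d["scene"]
# foot plate: grey low-saturation dark in top view
hsv=cv2.cvtColor(T["color"],cv2.COLOR_RGB2HSV)
m=cv2.inRange(hsv,(0,0,20),(180,70,255));k=np.zeros_like(m);k[160:225,235:295]=255;m&=k
e=cv2.inRange(hsv,(0,0,50),(180,70,100))&k
cn=max(cv2.findContours(m,0,2)[0],key=cv2.contourArea)
P=np.array([onz(T,p[0],12)[:2] for p in cn]);print("all",len(cn));print(T["color"][205,275],T["color"][190,257])
# cyclops: corners of the plate visible: fit hull
h=cv2.convexHull(cn)[:,0];h=cv2.approxPolyDP(h,2.0,True)[:,0]
for p in h:print(p,onz(T,p,12)[:2])
w=bot.snapshot("wrist");cv2.imwrite("pics/wrist1.png",w["color"][...,::-1]);pickle.dump(w,open("w1.pkl","wb"))
o=bot.observe();print(o["ee_pos"],o["eef_rot"],o["opening"],o["clock"],o["joint_positions"])
```

```text
all 104
[90 92 96] [152 160 162]
[261 166] [801.3 229.9]
[274 175] [778.  194.1]
[285 208] [689.6 161.5]
[255 218] [660.1 240.9]
[243 186] [745.5 276.2]
[243 172] [783.5 277.6]
[ 606.3 -169.1  190.9] [ 1.  -0.1 -0.   0. ] 60.17838901339136 1.65 [ 0.2  0.5  0.   1.6 -0.   1.1 -1.5]
```

View pics/wrist1.png

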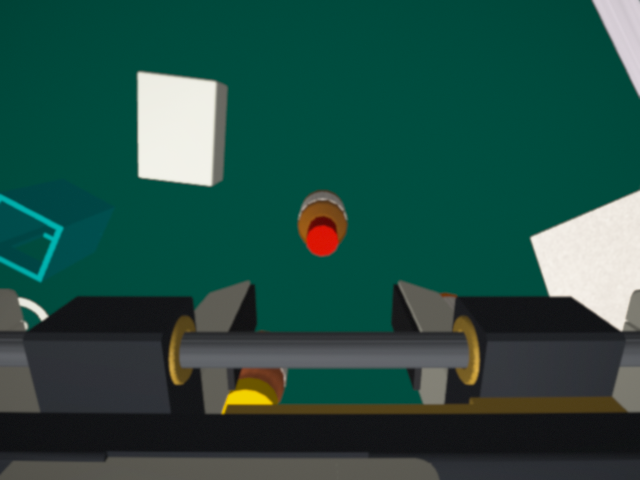

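Wrist view: cap at (322,237), bottle body behind it at (322,215), fingers at both sides. The foot plate edges give a stand yaw of about 20.3° (the mark-to-plate line gives 21.3°). Next, the cap position from wrist, top and scene views.

Run:
```python
from h import *
np.set_printoptions(precision=1,suppress=True)
d=pickle.load(open("d0.pkl","rb"));T,S=d["top"],d["scene"];w=pickle.load(open("w1.pkl","rb"))
def red(s,roi):
    m=mask(s,(0,4),190,100,roi)|mask(s,(174,180),190,100,roi);return m
m=red(w,(290,200,360,270));c,a=cen(m);ys,xs=np.where(m);print(c,a,xs.min(),xs.max(),ys.min(),ys.max())
f=max(cv2.findContours(m,0,2)[0],key=cv2.contourArea)
r=(xs.max()-xs.min()+1)/2;top=(c[0],ys.max()-r+.5);print("disc c",top,r)
print("top disc z98",onz(w,top,98), "tri",tri((T,(411.1,240)),(w,top)))
print("tri all",tri((T,(411.1,240)),(S,(224.4,357.5)),(w,c)))
# amber mask
a=mask(w,(5,20),120,50,(290,180,360,270));print("amber",cen(a),onz(w,cen(a)[0],60))
print(np.linalg.inv(w["camera_from_world"])[:3,3])
```

```text
[321.7 239.1] 797.0 307 337 221 255
disc c (np.float64(321.68130489335005), np.float64(240.0)) 15.5
top disc z98 [ 607.6 -167.8   98. ] tri [ 606.9 -166.8   93.8]
tri all [ 607.  -167.3   91.9]
amber (array([321.8, 218.9]), 1079.0) [ 612.9 -168.5   60. ]
[ 681.4 -179.1  349.2]
```

>>> jog_arm(fingers=[6, 6, 6, 6, 6, 6, 0, 0, 0, 0, 0, 0, 0, 0], linear=[[0.07, -0.2, 3], [0.07, -0.2, 6], [0.07, -0.2, 9], [0.07, -0.2, 11], [0.07, -0.2, 11.7], [0.07, -0.2, 11.7], [0.07, -0.2, 11.7], [0.07, -0.2, 11.7], [0.07, -0.2, 11.7], [0.07, -0.2, 11.7], [0.07, -0.2, 11.7], [0.07, -0.2, 11.7], [0.07, -0.2, 11.7], [0.07, -0.2, 11.7]], twist=[0, 0, 0, 0, 0, 0, 0, 0, 0, 0, 0, 0, 0, 0], grip_force=20)

```text
clock: 2.82
ee_pos: [608.3, -165.8, 74.1]
eef_rot: [0.998, -0.068, 0.0, 0.0]
contact_force: [-0.2, -0.2, 2.4]
opening: 21.5
```

>>> jog_arm(fingers=[0, 0, 0, 0, 0, 0, 0, 0, 0, 0, 0, 0, 0, 0, 0, 0], linear=[[0, 0, -3], [0, 0, -6], [0, 0, -9], [0, 0, -12], [-2, -3, -12], [-4, -6.4, -12], [-6, -9.6, -12], [-8, -12.8, -12], [-10, -16, -12], [-12.3, -19.4, -12], [-12.3, -19.4, -12], [-12.3, -19.4, -12], [-12.3, -19.4, -12], [-12.3, -19.4, -12], [-12.3, -19.4, -12], [-12.3, -19.4, -12]], twist=[0, 0, 0, 0, 0, 0, 0, 0, 0, 0, 0, 0, 0, 0, 0, 0])

```text
clock: 4.15
ee_pos: [512.9, 42.1, 193.6]
eef_rot: [0.998, -0.069, -0.0, 0.0]
contact_force: [0.5, -0.4, -1.4]
opening: 21.4
```

Run:
```python
from h import *
from bench import bot
from scipy.spatial.transform import Rotation as R
np.set_printoptions(precision=1,suppress=True)
o=bot.observe();print(o["ee_pos"],R.from_quat(o["eef_rot"]).as_matrix(),o["opening"],o["clock"])
d={n:bot.snapshot(n) for n in("scene","top","wrist")};pickle.dump(d,open("d2.pkl","wb"))
a=d["wrist"]["color"];b=d["scene"]["color"][180:330,200:360]
o=np.hstack([cv2.resize(a,(480,360)),cv2.resize(b,(320,360),interpolation=3)[:, :]])
cv2.imwrite("pics/p2.png",o[...,::-1])
```

```text
[512.9  42.1 193.6] [[ 1.  -0.1 -0. ]
 [-0.1 -1.  -0. ]
 [-0.   0.  -1. ]] 21.373074426785553 4.15
```

View pics/p2.png

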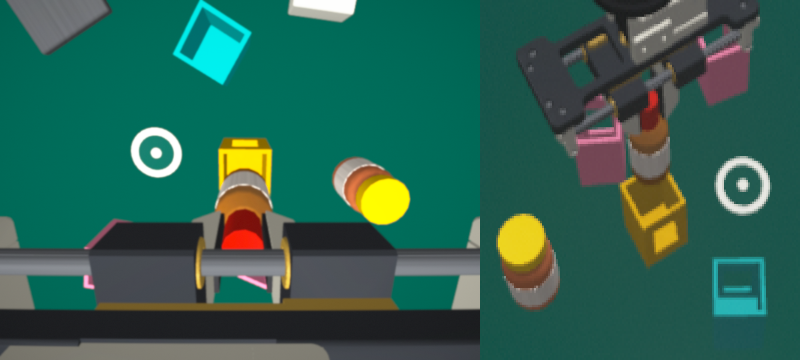

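The bottle hangs above the carton. In the wrist view the rim's front edge runs at row 151, from col 219 to 271 (of the 480-wide image). Now the rim corners at z=74 and the bottle axis.

Run:
```python
from h import *
np.set_printoptions(precision=1,suppress=True)
d=pickle.load(open("d2.pkl","rb"));w=d["wrist"];S=d["scene"]
c=w["color"][180:330:4,290:365:4]
hsv=cv2.cvtColor(w["color"],cv2.COLOR_RGB2HSV)
for r in (190,198,204,210,220,230,240): print(r,[tuple(hsv[r,x]) for x in (296,310,326,345,356)])
m=cv2.inRange(hsv,(20,150,225),(32,255,255));k=np.zeros_like(m);k[185:250,285:370]=255;m&=k
ys,xs=np.where(m)
for r in range(196,250,6):
    q=np.where(m[r])[0]
    if len(q):print(r,q.min(),q.max(),onz(w,(q.min()-.5,r),74)[:2],onz(w,(q.max()+.5,r),74)[:2])
for x in (300,315,326,340,352):
    q=np.where(m[:,x])[0];print("col",x,q.min(),onz(w,(x,q.min()-.5),74)[:2])
# bottle band (white-grey) extents & red
b=cv2.inRange(hsv,(0,0,90),(180,60,255));k=np.zeros_like(m);k[220:300,280:370]=255;b&=k
for r in range(225,270,6):
    q=np.where(b[r])[0]
    if len(q):print("band",r,q.min(),q.max())
print("foot centre predicted",proj(w,(512.4,42.1,119.6)),proj(w,(512.4,42.1,100)))
```

```text
190 [(np.uint8(27), np.uint8(160), np.uint8(113)), (np.uint8(25), np.uint8(255), np.uint8(248)), (np.uint8(28), np.uint8(255), np.uint8(254)), (np.uint8(23), np.uint8(255), np.uint8(139)), (np.uint8(25), np.uint8(175), np.uint8(118))]
198 [(np.uint8(22), np.uint8(255), np.uint8(218)), (np.uint8(23), np.uint8(255), np.uint8(203)), (np.uint8(23), np.uint8(255), np.uint8(199)), (np.uint8(23), np.uint8(255), np.uint8(185)), (np.uint8(23), np.uint8(255), np.uint8(188))]
204 [(np.uint8(28), np.uint8(255), np.uint8(254)), (np.uint8(28), np.uint8(255), np.uint8(254)), (np.uint8(28), np.uint8(255), np.uint8(254)), (np.uint8(28), np.uint8(255), np.uint8(254)), (np.uint8(27), np.uint8(255), np.uint8(254))]
210 [(np.uint8(27), np.uint8(255), np.uint8(253)), (np.uint8(28), np.uint8(255), np.uint8(254)), (np.uint8(28), np.uint8(255), np.uint8(254)), (np.uint8(28), np.uint8(255), np.uint8(254)), (np.uint8(26), np.uint8(255), np.uint8(251))]
220 [(np.uint8(27), np.uint8(255), np.uint8(254)), (np.uint8(28), np.uint8(255), np.uint8(254)), (np.uint8(28), np.uint8(255), np.uint8(254)), (np.uint8(28), np
[... 459 characters left out ...]
(16), np.uint8(22), np.uint8(151)), (np.uint8(27), np.uint8(255), np.uint8(254))]
202 292 361 [537.5  62.8] [530.6  13. ]
208 292 360 [533.1  63.5] [526.3  14.2]
214 292 360 [528.8  64.2] [521.9  14.7]
220 292 360 [524.4  64.9] [517.4  15.2]
226 292 360 [519.9  65.7] [513.   15.7]
232 292 360 [515.4  66.4] [508.4  16.2]
238 293 359 [510.8  66.4] [504.   17.4]
244 293 359 [506.2  67.1] [499.4  17.9]
col 300 199 [539.2  56.4]
col 315 187 [546.2  44.5]
col 326 187 [545.1  36.7]
col 340 187 [543.8  26.9]
col 352 199 [534.   19.4]
band 231 312 338
band 237 303 347
band 243 299 352
band 249 296 354
band 255 293 356
band 261 291 358
band 267 289 361
foot centre predicted [325.1 250.9] [325.  241.8]
```

Run:
```python
from h import *
np.set_printoptions(precision=1,suppress=True)
d=pickle.load(open("d2.pkl","rb"));w=d["wrist"];S=d["scene"];T=d["top"]
hsv=cv2.cvtColor(w["color"],cv2.COLOR_RGB2HSV)
print([(r,tuple(map(int,hsv[r,325]))) for r in range(222,236)]);print([(r,tuple(map(int,hsv[r,325]))) for r in range(194,204)])
for r in (227,228,229):print(r,onz(w,(325.5,r),119.6)-np.array([19*.99,-19*.14,0]))
for r in (199,200.5):print(r,onz(w,(326,r),74)-np.array([25*.99,-25*.14,0]))
# scene: bottle band lower extents, carton rim corners
s=S["color"];hs=cv2.cvtColor(s,cv2.COLOR_RGB2HSV)
m=cv2.inRange(hs,(15,120,60),(32,255,255));k=np.zeros_like(m);k[225:295,265:310]=255;m&=k
cn=max(cv2.findContours(m,0,2)[0],key=cv2.contourArea);h=cv2.approxPolyDP(cv2.convexHull(cn),1.5,True)[:,0]
for p in h:print(p,onz(S,p,74)[:2])
for q in((512,42),(510.5,41.3)):
  for z in(98,119.6):print(q,z,proj(S,(*q,z)))
print([(r,tuple(map(int,hs[r,268]))) for r in range(232,248)])
for r in (228,231,234,237,240,243):print(r,[tuple(map(int,s[r,x])) for x in range(256,284,3)])
```

```text
[(222, (27, 255, 254)), (223, (26, 255, 250)), (224, (22, 255, 219)), (225, (20, 255, 151)), (226, (18, 215, 120)), (227, (15, 141, 121)), (228, (14, 73, 133)), (229, (17, 35, 144)), (230, (17, 24, 150)), (231, (18, 21, 149)), (232, (16, 22, 150)), (233, (16, 22, 150)), (234, (18, 22, 150)), (235, (16, 22, 151))]
[(194, (26, 255, 250)), (195, (23, 255, 223)), (196, (23, 255, 167)), (197, (23, 255, 156)), (198, (23, 255, 202)), (199, (25, 255, 244)), (200, (27, 255, 253)), (201, (28, 255, 254)), (202, (28, 255, 254)), (203, (28, 255, 254))]
227 [508.8  42.4 119.6]
228 [508.1  42.5 119.6]
229 [507.5  42.6 119.6]
199 [511.5  41.4  74. ]
200.5 [510.4  41.6  74. ]
[294 251] [505.7  66.7]
[302 263] [538.1  61.8]
[303 280] [569.3  39.4]
[283 290] [561.4  -4.4]
[273 274] [520.7   1.5]
[270 256] [483.7  21.5]
[276 253] [485.9  35.2]
(512, 42) 98 [285.7 253.9]
(512, 42) 119.6 [285.1 248.4]
(510.5, 41.3) 98 [285.  253.6]
(510.5, 41.3) 119.6 [284.4 248.1]
[(232, (170, 109, 209)), (233, (170, 109, 209)), (234, (170, 109, 209)), (235, (170, 108, 198)), (236, (170, 108, 204)), (237, (169, 104, 229)
[... 479 characters left out ...]
 (104, 102, 97), (102, 101, 96), (64, 37, 35), (96, 35, 32)]
234 [(216, 132, 161), (221, 135, 166), (218, 133, 163), (211, 125, 154), (209, 120, 150), (126, 88, 98), (103, 102, 97), (103, 101, 97), (83, 67, 58), (116, 57, 37)]
237 [(166, 97, 119), (193, 111, 138), (218, 126, 157), (219, 128, 159), (229, 136, 171), (126, 82, 97), (95, 87, 68), (121, 81, 45), (121, 81, 46), (121, 81, 46)]
240 [(125, 75, 91), (115, 71, 84), (114, 69, 83), (116, 70, 85), (115, 70, 84), (127, 81, 96), (118, 125, 119), (92, 66, 44), (104, 74, 45), (110, 76, 45)]
243 [(116, 71, 85), (115, 70, 84), (116, 70, 84), (115, 70, 84), (115, 70, 84), (129, 78, 93), (77, 96, 89), (132, 123, 119), (110, 87, 67), (92, 67, 44)]
```

>>> jog_arm(fingers=[0, 0, 0, 0, 0, 0], linear=[[0, 0.04, 2], [0, 0.04, 3.7], [0, 0.04, 4.6], [0, 0.04, 5.2], [0, 0.04, 5.6], [0, 0.04, 5.6]], twist=[0, 0, 0, 0, 0, 0])

```text
clock: 4.8
ee_pos: [512.4, 42.8, 137.3]
eef_rot: [0.998, -0.068, -0.0, 0.0]
contact_force: [-0.5, -0.4, -1.0]
opening: 21.4
```

>>> jog_arm(fingers=[0, 0, 0, 0, 0, 0, 0, 0], linear=[[0, 0, 1.2], [0, 0, 2.4], [0, 0, 3.6], [0, 0, 4.6], [0, 0, 5.3], [0, 0, 5.6], [0, 0, 5.8], [0, 0, 5.8]], twist=[0, 0, 0, 0, 0, 0, 0, 0])

```text
clock: 5.47
ee_pos: [512.6, 42.9, 79.8]
eef_rot: [0.998, -0.068, 0.0, 0.0]
contact_force: [1.0, 0.6, -1.4]
opening: 21.4
```

>>> jog_arm(fingers=[0, 0, 0], linear=[[0, 0, 0.1], [0, 0, 0.2], [0, 0, 0.2]], twist=[0, 0, 0])

```text
clock: 5.72
ee_pos: [512.9, 42.9, 78.1]
eef_rot: [0.998, -0.068, 0.0, -0.0]
contact_force: [-0.8, -0.2, -0.1]
opening: 21.8
```

>>> jog_arm(fingers=[4, 4, 4, 4, 7, 7, 7, 7, 7, 7], linear=[[0, 0, 0.05], [0, 0, 0.05], [0, 0, 0.05], [0, 0, 0], [0, 0, -2], [0, 0, -5], [0, 0, -8], [0, 0, -11], [0, 0, -11], [0, 0, -11]], twist=[0, 0, 0, 0, 0, 0, 0, 0, 0, 0])

```text
clock: 6.55
ee_pos: [513.7, 43.1, 189.5]
eef_rot: [0.998, -0.068, 0.002, -0.0]
contact_force: [0.5, 0.4, -0.6]
opening: 69.4
```

Run:
```python
from h import *
from bench import bot
from scipy.spatial.transform import Rotation as R
np.set_printoptions(precision=2,suppress=True)
o=bot.observe();print(o["ee_pos"],R.from_quat(o["eef_rot"]).as_matrix()[0],o["opening"],o["clock"])
d={n:bot.snapshot(n) for n in("scene","top","wrist")};pickle.dump(d,open("d3.pkl","wb"))
w=d["wrist"];hsv=cv2.cvtColor(w["color"],cv2.COLOR_RGB2HSV)
m=cv2.inRange(hsv,(20,150,225),(32,255,255));k=np.zeros_like(m);k[160:300,285:375]=255;m&=k
for r in range(196,270,8):
    q=np.where(m[r])[0]
    if len(q):print(r,q.min(),q.max(),onz(w,(q.min()-.5,r),74)[:2],onz(w,(q.max()+.5,r),74)[:2])
print([(r,tuple(map(int,hsv[r,325]))) for r in range(192,206)])
a=w["color"];b=d["scene"]["color"][180:330,200:360]
o=np.hstack([cv2.resize(a,(480,360)),cv2.resize(b,(320,360),interpolation=3)])
cv2.imwrite("pics/p3.png",o[...,::-1])
```

```text
[513.66  43.09 189.5 ] [ 0.99 -0.14  0.  ] 69.44180209361942 6.55
204 292 362 [536.44  62.66] [529.64  13.2 ]
212 292 361 [530.76  63.57] [524.02  14.52]
220 292 361 [525.02  64.49] [518.23  15.16]
228 292 361 [519.2   65.43] [512.38  15.8 ]
236 292 360 [513.32  66.37] [506.55  17.16]
244 292 360 [507.37  67.33] [500.56  17.82]
252 292 360 [501.35  68.3 ] [494.49  18.49]
260 293 359 [495.15  68.56] [488.45  19.89]
[(192, (23, 255, 225)), (193, (19, 179, 164)), (194, (17, 96, 133)), (195, (18, 93, 132)), (196, (21, 149, 130)), (197, (23, 241, 132)), (198, (23, 255, 154)), (199, (22, 255, 211)), (200, (25, 255, 245)), (201, (27, 255, 252)), (202, (27, 255, 253)), (203, (27, 255, 253)), (204, (26, 255, 249)), (205, (23, 255, 228))]
```

View pics/p3.png

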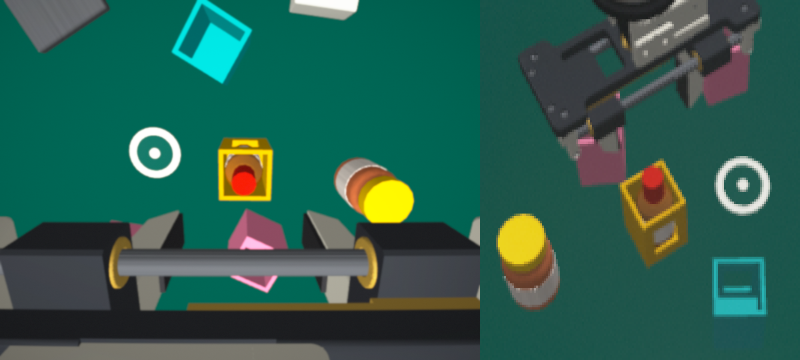

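The bottle stands inside the carton: its cap stands out of the rim and its band shows in the window at scene crop (665,235). Now I grasp the plain walls from above.

>>> jog_arm(fingers=[7, 7, 7, 7, 7, 7, 7, 4, 4, 4, 4, 4, 4], linear=[[-0.1, 0.1, 3], [-0.1, 0.1, 6], [-0.1, 0.1, 9], [-0.1, 0.1, 12], [-0.1, 0.1, 13.5], [-0.1, 0.1, 14.5], [-0.1, 0.1, 14.5], [-0.1, 0.1, 14.5], [-0.1, 0.1, 14.5], [-0.1, 0.1, 14.5], [-0.1, 0.1, 14.5], [-0.1, 0.1, 14.5], [-0.1, 0.1, 14.5]], twist=[0, 0, 0, 0, 0, 0, 0, 0, 0, 0, 0, 0, 0], grip_force=6)

```text
clock: 7.78
ee_pos: [512.2, 42.0, 43.8]
eef_rot: [0.998, -0.068, 0.001, -0.0]
contact_force: [-0.1, -0.9, 6.5]
opening: 49.7
```

Now the pivot: loose grip (6 N), back-bottom edge on the table, moving the pads along the arc about that edge.

>>> jog_arm(fingers=[4, 4, 4, 4, 4, 4, 4, 4, 4, 4, 4, 4, 4], linear=[[-0.28, 0, -0.05], [-0.56, 0, -0.13], [-0.85, 0, -0.2], [-1.14, 0, -0.26], [-1.43, 0, -0.31], [-1.72, 0, -0.35], [-2.0, 0, -0.38], [-2.3, 0, -0.4], [-2.3, 0, -0.4], [-2.3, 0, -0.4], [-2.3, 0, -0.4], [-2.3, 0, -0.4], [-2.3, 0, -0.4]], twist=[0, 0, 0, 0, 0, 0, 0, 0, 0, 0, 0, 0, 0], grip_force=6)

```text
clock: 8.87
ee_pos: [488.8, 45.1, 46.7]
eef_rot: [0.998, -0.068, 0.0, 0.0]
contact_force: [-0.2, -0.3, -2.2]
opening: 49.7
```

Run:
```python
from h import *
from bench import bot
d={n:bot.snapshot(n) for n in("scene","wrist")};pickle.dump(d,open("d4.pkl","wb"))
o=bot.observe();print(o["ee_pos"],o["opening"],o["contact_force"],o["clock"])
a=d["wrist"]["color"];b=d["scene"]["color"][190:320,230:350]
o=np.hstack([cv2.resize(a,(400,300)),cv2.resize(b,(390,422),interpolation=3)[:300]]) if 0 else np.hstack([cv2.resize(a,(400,420)),cv2.resize(b,(400,420),interpolation=3)])
cv2.imwrite("pics/p4.png",o[...,::-1])
```

```text
[488.67207021  45.13358548  46.69752668] 50.26675514460998 [ 0.49159132 -0.42296966 -2.54894505] 8.9667
```

View pics/p4.png

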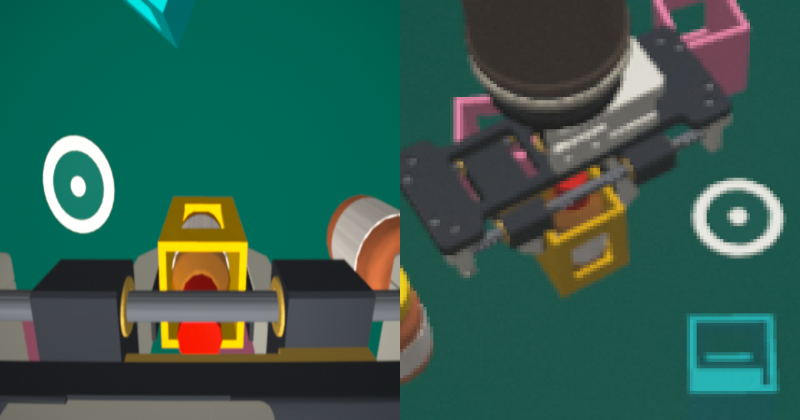

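Wrist view: the rim is at about (256–395, row 275) and the front-bottom edge at row 225; the window face is now more visible and the bottle is tipped back. The tool carries the full weight (-2.2 N). I measure the tilt with PnP on the front face and rim corners.

```bash
cat > pose.py <<'E'
from h import *
from scipy.spatial.transform import Rotation as R
def runs(v):  # start/end of true runs
    e=np.flatnonzero(np.diff(np.r_[0,v.astype(int),0]));return e.reshape(-1,2)
def show(w,cols,rows,r0,r1,c0,c1):
    h=cv2.cvtColor(w["color"],cv2.COLOR_RGB2HSV)
    y=(h[...,0]>=15)&(h[...,0]<=33)&(h[...,1]>110)
    for c in cols:
        print("col",c,[(int(a+r0),int(b+r0)) for a,b in runs(y[r0:r1,c])],"V:",h[r0:r1:2,c,2].tolist())
    for r in rows:print("row",r,[(int(a+c0),int(b+c0)) for a,b in runs(y[r,c0:c1])])
def pose(w,obj,img):
    ok,rv,tv=cv2.solvePnP(np.array(obj,float),np.array(img,float),w["camera_matrix"],w["dist_coeffs"])
    M=w["camera_from_world"];Rw=M[:3,:3].T@cv2.Rodrigues(rv)[0];p=M[:3,:3].T@(tv[:,0]-M[:3,3])
    e=cv2.projectPoints(np.array(obj,float),rv,tv,w["camera_matrix"],w["dist_coeffs"])[0][:,0]-np.array(img)
    return p,Rw,np.sqrt((e**2).sum(1).mean())
E
python3 - <<'E'
from pose import *
w=pickle.load(open("d4.pkl","rb"))["wrist"]
show(w,(270,285,300,345,365,380),(228,234,240,250,260,272,278,282,290,300,310,360,370,380,390),215,300,230,420)
cv2.imwrite("pics/p5.png",cv2.resize(w["color"][210:410,240:410],None,fx=3,fy=3,interpolation=3)[...,::-1])
E
```

```text
col 270 [(240, 300)] V: [107, 107, 107, 107, 107, 107, 107, 107, 106, 107, 106, 104, 102, 115, 125, 129, 130, 128, 127, 129, 131, 131, 131, 131, 132, 131, 131, 130, 131, 131, 170, 251, 254, 254, 254, 253, 219, 139, 136, 136, 134, 135, 134]
col 285 [(225, 290), (291, 300)] V: [107, 107, 108, 107, 107, 107, 129, 129, 128, 130, 130, 130, 130, 129, 130, 128, 129, 131, 130, 130, 130, 130, 131, 131, 132, 132, 132, 132, 131, 130, 168, 251, 254, 254, 254, 253, 238, 154, 128, 128, 138, 156, 171]
col 300 [(225, 251), (261, 300)] V: [107, 107, 108, 108, 106, 105, 129, 131, 141, 235, 254, 254, 254, 254, 253, 233, 146, 122, 140, 154, 154, 152, 149, 136, 130, 130, 129, 128, 128, 128, 168, 251, 254, 254, 254, 253, 234, 168, 175, 177, 179, 180, 181]
col 345 [(225, 252), (261, 300)] V: [107, 107, 107, 107, 106, 102, 128, 129, 134, 226, 253, 253, 254, 254, 254, 253, 241, 157, 115, 129, 144, 146, 143, 133, 129, 129, 128, 129, 128, 128, 156, 246, 254, 254, 254, 253, 227, 132, 139, 152, 157, 157, 157]
col 365 [(225, 299)] V: [108, 106, 107, 107, 107, 103, 129, 129, 128, 128, 130, 130, 129, 129, 128, 129, 129, 129, 128, 129, 130, 130, 129, 130, 130, 130, 130, 131, 130, 129, 157, 247, 254, 254, 254, 254, 245, 183, 177, 177, 181, 193, 217]
col 380 [(245, 300)] V: [107, 107, 107, 108, 107, 108, 107, 108, 107, 107, 108, 107, 107, 106, 104, 107, 122, 131, 131, 130, 130, 131, 131, 131, 132, 132, 132, 131, 131, 131, 159, 247, 254, 254, 254, 254, 246, 188, 184, 183, 182, 182, 182]
row 228 [(276, 373)]
row 234 [(273, 376)]
row 240 [(270, 379)]
row 250 [(266, 301), (344, 383)]
row 260 [(261, 292), (352, 388)]
row 272 [(255, 394)]
row 278 [(252, 397)]
row 282 [(252, 397)]
row 290 [(253, 279), (286, 352), (353, 356), (363, 396)]
row 300 [(253, 276), (281, 358), (359, 361), (366, 396)]
row 310 [(253, 396)]
row 360 []
row 370 [(257, 285), (353, 391)]
row 380 [(257, 284), (355, 390)]
row 390 [(258, 286), (355, 390)]
```

View pics/p5.png

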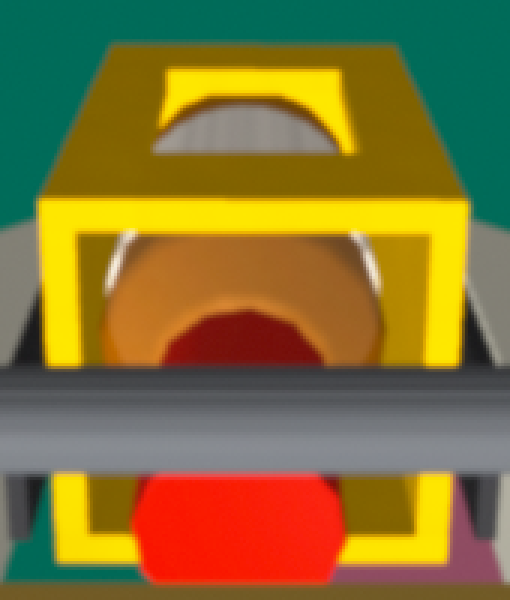

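```bash
cat >> pose.py <<'E'
OBJ=[(25,25,-37),(25,-25,-37),(25,25,37),(25,-25,37),(-25,25,37),(-25,-25,37),(25,14,-20),(25,-14,-20),(25,14,20),(25,-14,20)]
def report(w,img,o,obj=OBJ):
    np.set_printoptions(precision=3,suppress=True)
    p,Rw,e=pose(w,obj,img);x=Rw[:,0]
    Rt=R.from_quat(o["eef_rot"]).as_matrix()
    print("err px",e,"centre",p,"yaw",np.degrees(np.arctan2(x[1],x[0])),"pitch up",np.degrees(np.arcsin(x[2])),"roll",np.degrees(np.arcsin(Rw[2,1])))
    print("tool x yaw",np.degrees(np.arctan2(Rt[1,0],Rt[0,0])),"tool z",Rt[:,2],"tcp",o["ee_pos"],"window",p+25*x,"centre in tool",Rt.T@(p-o["ee_pos"]))
    return p,Rw
E
python3 - <<'E'
from pose import *
from bench import bot
w=pickle.load(open("d4.pkl","rb"))["wrist"];o=bot.observe()
img=[(277.3,224.7),(372,224.7),(252.7,276.3),(396.3,276.3),(258.3,397.7),(389,397.7),(296,232.7),(353.7,232.7),(290,261),(358.7,261)]
p,Rw=report(w,img,o)
for c in [(-25,0,-37),(25,0,-37)]:print(p+Rw@c)
report(w,img[:6],o,OBJ[:6])
E
```

```text
err px 0.8634037580233155 centre [488.291  45.369  40.722] yaw -7.931932587874761 pitch up -0.12513765027985335 roll -0.29720597885247657
tool x yaw -7.808980283264535 tool z [ 0. -0. -1.] tcp [488.672  45.134  46.698] window [513.051  41.919  40.667] centre in tool [-0.41  -0.181  5.976]
[463.423  48.64    3.777]
[512.945  41.74    3.668]
err px 0.3542642927344964 centre [488.438  45.399  41.056] yaw -7.964543596597174 pitch up -0.29012137113508973 roll -0.22208546994731654
tool x yaw -7.808980283264535 tool z [ 0. -0. -1.] tcp [488.672  45.134  46.698] window [513.197  41.935  40.929] centre in tool [-0.268 -0.231  5.642]
```

PnP with 0.35–0.86 px error says no tilt: the carton was carried rigidly, its underside 3.7 mm up. With the pads at the centre, the edge's normal force cancels the friction moment. I'll set it down in clear space near the mark, already yawed to about 20.4°. Then I'll re-grip near the back of the walls, where the lever arm helps, and drag under pressure.

>>> jog_arm(fingers=[4, 4, 4, 4, 4, 4, 4, 4, 4, 4, 4, 4, 4, 4, 7, 7, 7, 7, 7, 7], linear=[[0, 0, 0], [0, 0, 0], [0, 0, -2], [0.8, -2.5, -2], [1.6, -5, -2], [2.4, -7.5, -2], [3.2, -10, -2], [3.2, -10, -2], [3.2, -10, -2], [3.2, -10, -2], [3.2, -10, -1], [3.2, -10, 0], [3.2, -10, 0.32], [3.2, -10, 0.32], [3.2, -10, 0.32], [3.2, -10, 0.32], [3.2, -10, 0.32], [3.2, -10, -6], [3.2, -10, -10], [3.2, -10, -10]], twist=[0, 0, 0, -7, -14, -21, -28.3, -28.3, -28.3, -28.3, -28.3, -28.3, -28.3, -28.3, -28.3, -28.3, -28.3, -28.3, -28.3, -28.3], grip_force=25)

```text
clock: 10.63
ee_pos: [535.3, 140.6, 150.7]
eef_rot: [0.984, 0.178, 0.002, -0.0]
contact_force: [0.7, 0.2, -0.1]
opening: 69.7
```

Run:
```python
from pose import *
from bench import bot
np.set_printoptions(precision=2,suppress=True)
o=bot.observe();Rt=R.from_quat(o["eef_rot"]).as_matrix();print(o["ee_pos"],"yaw",np.degrees(np.arctan2(Rt[1,0],Rt[0,0])),o["clock"])
w=bot.snapshot("wrist");pickle.dump((w,o),open("d5.pkl","wb"))
hsv=cv2.cvtColor(w["color"],cv2.COLOR_RGB2HSV)
m=cv2.inRange(hsv,(24,200,240),(32,255,255));k=np.zeros_like(m);k[120:330,200:440]=255;m&=k
n,l,st,ce=cv2.connectedComponentsWithStats(m)
i=1+np.argmax(st[1:,2]*st[1:,3]);print(st[i]);mm=(l==i).astype(np.uint8)
cn=cv2.findContours(mm,0,2)[0][0];q=cv2.approxPolyDP(cv2.convexHull(cn),3,True)[:,0]
P=np.array([onz(w,p,74) for p in q])
for a,b in zip(q,P):print(a,b,"rel tool",Rt.T@(b-o["ee_pos"]))
print(P.mean(0))
```

```text
[535.29 140.59 150.66] yaw 20.493185289400813 10.6333
[ 286  216   80   76 1546]
[287 216] [547.7  169.99  74.  ] rel tool [ 21.6  -23.18  76.75]
[365 217] [563.88 124.87  74.  ] rel tool [20.96 24.74 76.74]
[363 290] [518.43 107.75  74.  ] rel tool [-27.6   24.87  76.54]
[288 290] [501.4  153.38  74.  ] rel tool [-27.59 -23.83  76.55]
[532.85 139.    74.  ]
```

>>> jog_arm(fingers=[7, 7, 7, 7, 7, 7, 4, 4, 4, 4, 4, 4, 4], linear=[[-1.7, 0.05, 3], [-1.7, 0.05, 6], [-1.7, 0.05, 9], [-1.7, 0.05, 10], [-1.7, 0.05, 10.3], [-1.7, 0.05, 10.3], [-1.7, 0.05, 10.3], [-1.7, 0.05, 10.3], [-1.7, 0.05, 10.3], [-1.7, 0.05, 10.3], [-1.7, 0.05, 10.3], [-1.7, 0.05, 10.3], [-1.7, 0.05, 10.3]], twist=[0, 0, 0, 0, 0, 0, 0, 0, 0, 0, 0, 0, 0], grip_force=5)

```text
clock: 11.77
ee_pos: [518.9, 133.6, 44.7]
eef_rot: [0.984, 0.178, 0.001, -0.0]
contact_force: [-0.7, -0.4, 7.5]
opening: 49.8
```

>>> jog_arm(fingers=[4, 4, 4, 4, 4, 4, 4, 4, 4, 4, 4], linear=[[0, 0, 0.15], [-0.1, 0, 0.15], [-0.3, 0, 0.12], [-0.6, 0, 0.1], [-0.9, 0, 0.08], [-1.2, 0, 0.08], [-1.5, 0, 0.08], [-1.8, 0, 0.1], [-2.1, 0, 0.14], [-2.3, 0, 0.18], [-2.3, 0, 0.18]], twist=[0, 0, 0, 0, 0, 0, 0, 0, 0, 0, 0], grip_force=5)

```text
clock: 12.68
ee_pos: [495.8, 125.2, 41.8]
eef_rot: [0.984, 0.178, -0.0, 0.0]
contact_force: [-1.3, 0.8, 3.8]
opening: 49.9
```

```bash
cat > look.py <<'E'
from pose import *
from bench import bot
import sys
o=bot.observe();w=bot.snapshot("wrist");pickle.dump((w,o),open("cur.pkl","wb"))
print(o["ee_pos"],o["contact_force"],o["opening"],o["clock"])
x0,y0=230,190
cv2.imwrite("pics/%s.png"%sys.argv[1],cv2.resize(w["color"][y0:y0+230,x0:x0+190],None,fx=2.5,fy=2.5,interpolation=3)[...,::-1])
show(w,(270,285,325,365),(250,272,280,285,300,370,380,390),190,300,230,420)
E
python3 look.py p6
```

```text
[495.75853371 125.15075227  41.82912142] [-1.30980421  0.79695688  3.82939634] 49.885649328222954 12.6833
col 270 [(190, 300)] V: [168, 167, 168, 166, 167, 167, 168, 167, 168, 168, 168, 167, 167, 167, 168, 168, 168, 169, 170, 171, 171, 172, 172, 172, 171, 170, 170, 169, 170, 169, 172, 206, 252, 254, 254, 254, 253, 214, 125, 120, 120, 120, 120, 120, 120, 121, 120, 121, 122, 122, 121, 121, 120, 122, 123]
col 285 [(190, 300)] V: [167, 168, 167, 166, 166, 167, 167, 167, 167, 168, 169, 170, 167, 163, 158, 153, 146, 142, 143, 161, 169, 169, 169, 169, 169, 169, 168, 169, 169, 169, 170, 203, 251, 253, 253, 253, 253, 224, 164, 176, 190, 199, 208, 212, 211, 212, 213, 214, 213, 213, 214, 215, 216, 216, 217]
col 325 [(190, 200), (228, 291)] V: [253, 253, 229, 139, 134, 143, 178, 186, 186, 186, 186, 185, 186, 186, 186, 186, 187, 187, 186, 175, 168, 168, 167, 166, 167, 167, 168, 168, 168, 167, 168, 204, 252, 253, 253, 253, 253, 234, 195, 193, 194, 194, 195, 195, 195, 194, 195, 195, 202, 211, 216, 184, 151, 151, 150]
col 365 [(190, 266), (269, 300)] V: [167, 169, 167, 167, 167, 167, 167, 167, 169, 168, 167, 166, 165, 166, 167, 169, 169, 169, 169, 167, 168, 168, 168, 169, 169, 168, 168, 167, 168, 167, 168, 202, 251, 253, 253, 253, 252, 223, 127, 109, 109, 110, 114, 123, 131, 139, 149, 156, 158, 159, 158, 157, 154, 149, 143]
row 250 [(245, 403)]
row 272 [(246, 274), (277, 367), (370, 403)]
row 280 [(247, 402)]
row 285 [(247, 401)]
row 300 [(249, 297), (347, 399)]
row 370 []
row 380 []
row 390 []
```

View pics/p6.png

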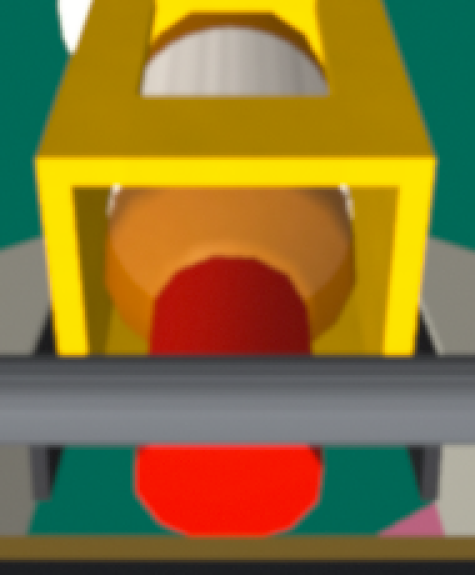

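The drag worked: the rim's front edge is now at about (245–404, row 253), the face is strongly foreshortened differently, and the bottle is tipped back. I now get the corners automatically from the face mask.

```bash
cat > face.py <<'E'
from pose import *
def corners(w,vlo=110,vhi=205,roi=(200,60,460,330),n=4):
    h=cv2.cvtColor(w["color"],cv2.COLOR_RGB2HSV)
    m=cv2.inRange(h,(17,150,vlo),(32,255,vhi));k=np.zeros_like(m);x0,y0,x1,y1=roi;k[y0:y1,x0:x1]=255;m&=k
    m=cv2.morphologyEx(m,cv2.MORPH_OPEN,np.ones((3,3)))
    nn,l,st,_=cv2.connectedComponentsWithStats(m);i=1+np.argmax(st[1:,4]);m=(l==i).astype(np.uint8)
    cs=max(cv2.findContours(m,0,2)[0],key=cv2.contourArea);H=cv2.convexHull(cs)
    for e in np.arange(1,15,.5):
        q=cv2.approxPolyDP(H,e,True)[:,0]
        if len(q)<=n:break
    # order bottomL,bottomR,rimL,rimR (image top = carton bottom)
    q=q[np.argsort(q[:,1])].astype(float);t=q[:2][np.argsort(q[:2,0])];b=q[2:4][np.argsort(q[2:4,0])]
    C=cv2.cornerSubPix(cv2.cvtColor(w["color"],cv2.COLOR_RGB2GRAY),np.vstack([t,b]).astype(np.float32)[:,None],(5,5),(-1,-1),(3,30,.01))[:,0]
    return C,np.vstack([t,b]),st[i]
E
python3 - <<'E'
from face import *
w,o=pickle.load(open("cur.pkl","rb"))
C,q,st=corners(w);print(q.tolist(),C.tolist(),st)
report(w,q,o,OBJ[:4])
h=cv2.cvtColor(w["color"],cv2.COLOR_RGB2HSV)
for r in range(110,200,6):print(r,runs((h[r,200:460,0]>16)&(h[r,200:460,0]<33)&(h[r,200:460,1]>150)).tolist(),h[r,270,2])
E
```

```text
Traceback (most recent call last):
  File "face.py", line 13, in corners
    C=cv2.cornerSubPix(cv2.cvtColor(w["color"],cv2.COLOR_RGB2GRAY),np.vstack([t,b]).astype(np.float32)[:,None],(5,5),(-1,-1),(3,30,.01))[:,0]
      ~~~~~~~~~~~~~~~~^^^^^^^^^^^^^^^^^^^^^^^^^^^^^^^^^^^^^^^^^^^^^^^^^^^^^^^^^^^^^^^^^^^^^^^^^^^^^^^^^^^^^^^^^^^^^^^^^^^^^^^^^^^^^^^^^^
cv2.error: OpenCV(4.12.0) :-1: error: (-5:Bad argument) in function 'cornerSubPix'
> Overload resolution failed:
>  - Layout of the output array corners is incompatible with cv::Mat
>  - Expected Ptr<cv::UMat> for argument 'corners'
```

```bash
sed -i 's/np.vstack(\[t,b\]).astype(np.float32)\[:,None\]/np.ascontiguousarray(np.vstack([t,b]).astype(np.float32).reshape(-1,1,2))/' face.py
python3 - <<'E'
from face import *
w,o=pickle.load(open("cur.pkl","rb"))
C,q,st=corners(w);print(q.tolist(),C.tolist(),st)
report(w,q,o,OBJ[:4]);report(w,C,o,OBJ[:4])
h=cv2.cvtColor(w["color"],cv2.COLOR_RGB2HSV)
for r in range(140,200,6):print(r,(200+runs((h[r,200:460,0]>16)&(h[r,200:460,0]<33)&(h[r,200:460,1]>150))).tolist(),h[r,270,2])
E
```

```text
[[276.0, 173.0], [375.0, 173.0], [246.0, 252.0], [401.0, 251.0]] [[274.77789306640625, 170.72471618652344], [375.0, 173.0], [243.331787109375, 253.1135711669922], [404.1903381347656, 253.15505981445312]] [ 246  173  156   80 7708]
err px 1.2266969592220047 centre [514.639 132.262  37.374] yaw 21.180018768021664 pitch up 12.900756394231864 roll -0.9020609818766269
tool x yaw 20.496765303265583 tool z [-0.001 -0.    -1.   ] tcp [495.759 125.151  41.829] window [537.362 141.066  42.955] centre in tool [20.179 -0.05   4.436]
err px 1.777112202386176 centre [515.385 133.047  41.594] yaw 20.22356113224474 pitch up 13.044074747370013 roll -0.35795782198798504
tool x yaw 20.496765303265583 tool z [-0.001 -0.    -1.   ] tcp [495.759 125.151  41.829] window [538.238 141.467  47.237] centre in tool [21.149 -0.524  0.215]
140 [] 105
146 [] 123
152 [] 255
158 [] 255
164 [] 255
170 [] 255
176 [[272, 377]] 249
182 [[270, 379]] 176
188 [[268, 382]] 167
194 [[266, 384]] 168
```

```bash
cat > face.py <<'E'
from pose import *
def corners(w,x0=200,x1=460,y0=60,y1=330):
    """front face corners bottomL,bottomR,rimL,rimR: edge lines fitted and intersected; plus window edge toward the rim"""
    h=cv2.cvtColor(w["color"],cv2.COLOR_RGB2HSV).astype(int)
    y=(h[...,0]>16)&(h[...,0]<33)&(h[...,1]>140)
    y=cv2.morphologyEx(y.astype(np.uint8),cv2.MORPH_OPEN,np.ones((3,3)))
    k=np.zeros_like(y);k[y0:y1,x0:x1]=1;y&=k
    n,l,st,_=cv2.connectedComponentsWithStats(y);i=1+np.argmax(st[1:,4]);m=(l==i)
    cx=st[i,0]+st[i,2]//2;top=st[i,1]
    cols=np.r_[cx-40:cx-32,cx+32:cx+40]
    # rim row: last jump of V up to the bright rim strip below the face
    tp=[];rp=[]
    for c in cols:
        tp.append((c,np.flatnonzero(m[:,c])[0]-.5))
        v=h[:,c,2];b=[r for r in range(top+25,y1) if v[r]>=235 and v[r+4]>=235 and v[r-6]<215 and m[r-6,c]]
        if b:
            r=b[0];
            while v[r]>212:r-=1
            rp.append((c,r+.5))
    rr=int(np.median([p[1] for p in rp]))
    lp=[(np.flatnonzero(m[r])[0]-.5,r) for r in range(top+6,rr-4)];rg=[(np.flatnonzero(m[r])[-1]+.5,r) for r in range(top+6,rr-4)]
    L=lambda P:np.r_[cv2.fitLine(np.float32(P),cv2.DIST_HUBER,0,.01,.01)[:,0]]
    def X(a,b):
        s=np.linalg.solve(np.c_[a[:2],-b[:2]],b[2:]-a[2:]);return a[2:]+s[0]*a[:2]
    t,r,a,b=map(L,(tp,rp,lp,rg))
    return np.array([X(t,a),X(t,b),X(r,a),X(r,b)])
E
python3 - <<'E'
from face import *
w,o=pickle.load(open("cur.pkl","rb"))
C=corners(w);print(C.tolist())
report(w,C,o,OBJ[:4])
img=np.vstack([C,[(286,228.4),(361.6,228.4),(258.8,264.8),(390,264.8)]])
report(w,img,o,OBJ[:4]+OBJ[8:]+[(21,21,37),(21,-21,37)])
E
```

```text
[[273.36016845703125, 172.3108367919922], [376.3482360839844, 173.72825622558594], [243.73135375976562, 252.5], [403.2564697265625, 252.5]]
err px 0.6728053808311207 centre [515.157 132.922  41.572] yaw 20.450093084611403 pitch up 12.510633593903531 roll -0.4782093382581092
tool x yaw 20.496765303265583 tool z [-0.001 -0.    -1.   ] tcp [495.759 125.151  41.829] window [538.025 141.45   46.988] centre in tool [20.892 -0.487  0.237]
err px 1.257685245450822 centre [514.944 132.752  40.919] yaw 20.551734916402115 pitch up 12.804066828564254 roll -0.3922197804075244
tool x yaw 20.496765303265583 tool z [-0.001 -0.    -1.   ] tcp [495.759 125.151  41.829] window [537.77  141.31   46.459] centre in tool [20.633 -0.403  0.891]
```

Pitch is 12.6° and the back edge is on the table (consistent height). But the pads slid to 13 mm below the rim, which leaves the cap only about 1 mm below the gripper's body. I stand the carton back upright, re-grip higher, and repeat with a longer drag.

>>> jog_arm(fingers=[4, 4, 4, 4, 4, 4, 7, 7, 7, 7, 7, 7, 7, 4, 4, 4, 4, 4, 4, 4], linear=[[0.3, 0, 0], [0.6, 0, 0], [0.9, 0, 0], [1.2, 0, 0], [1.4, 0, 0], [1.4, 0, 0], [1.4, 0, 0], [1.4, 0, 0], [1.4, 0, 0], [1.5, 0, -0.5], [1.6, 0, -0.9], [1.6, 0, -0.9], [1.6, 0, -0.9], [1.6, 0, -0.9], [1.6, 0, -0.9], [1.6, 0, -0.9], [1.6, 0, -0.9], [1.6, 0, -0.9], [1.6, 0, -0.9], [1.6, 0, -0.9]], twist=[0, 0, 0, 0, 0, 0, 0, 0, 0, 0, 0, 0, 0, 0, 0, 0, 0, 0, 0, 0], grip_force=5)

```text
clock: 14.4
ee_pos: [511.4, 130.9, 50.8]
eef_rot: [0.984, 0.178, -0.0, 0.0]
contact_force: [-0.3, -0.1, -2.0]
opening: 50.0
```

```bash
cat > look.py <<'E'
from face import *
from bench import bot
o=bot.observe();w=bot.snapshot("wrist");pickle.dump((w,o),open("cur.pkl","wb"))
print(o["contact_force"],o["opening"],o["clock"])
C=corners(w);print(C.round(1).tolist());p,Rw=report(w,C,o,OBJ[:4])
Rt=R.from_quat(o["eef_rot"]).as_matrix()
g=o["ee_pos"]-19*Rt[:,2];print("pad pt in carton",Rw.T@(g-p),"back bottom z",(p+Rw@[-25,0,-37])[2],"front",(p+Rw@[25,0,-37])[2])
E
python3 look.py
```

```text
[-0.2562628  -0.05720658 -2.01438671] 49.950458804891 14.4
[[278.79998779296875, 191.10000610351562], [371.0, 191.60000610351562], [255.0, 223.5], [393.70001220703125, 223.5]]
err px 0.1548297024015869 centre [526.502 136.858  35.122] yaw 20.459829893767605 pitch up -0.5416880432882045 roll -0.3570163493275412
tool x yaw 20.49403178792832 tool z [-0. -0. -1.] tcp [511.446 130.946  50.788] window [549.924 145.596  34.886] centre in tool [16.178 -0.267 15.662]
pad pt in carton [-16.495  -0.491  34.509] back bottom z -1.639049872928311 front -2.1117548246211157
```

>>> jog_arm(fingers=[4, 4, 4, 4, 4, 4, 4, 4, 4, 4, 4, 4, 4, 4], linear=[[0, 0, 0.15], [0, 0, 0.3], [-0.2, 0, 0.3], [-0.5, 0, 0.28], [-0.8, 0, 0.26], [-1.1, 0, 0.25], [-1.4, 0, 0.25], [-1.7, 0, 0.26], [-2.0, 0, 0.29], [-2.3, 0, 0.33], [-2.6, 0, 0.38], [-2.8, 0, 0.42], [-2.8, 0, 0.42], [-2.8, 0, 0.42]], twist=[0, 0, 0, 0, 0, 0, 0, 0, 0, 0, 0, 0, 0, 0], grip_force=5)

```text
clock: 15.62
ee_pos: [485.1, 121.1, 46.9]
eef_rot: [0.984, 0.178, -0.0, 0.0]
contact_force: [0.2, 0.5, 5.4]
opening: 49.9
```

```bash
python3 look.py
```

```text
[0.24967681 0.45578345 5.44569444] 49.86925692106899 15.6167
[[275.3999938964844, 174.10000610351562], [374.3999938964844, 175.8000030517578], [247.10000610351562, 238.5], [399.5, 238.5]]
err px 0.6712222291202131 centre [504.498 128.924  40.925] yaw 20.394828271685405 pitch up 9.027156135469264 roll -0.5794085622278639
tool x yaw 20.489936332878855 tool z [-0. -0. -1.] tcp [485.081 121.053  46.883] window [527.641 137.528  44.847] centre in tool [20.946 -0.576  5.952]
pad pt in carton [-16.763  -0.894  27.926] back bottom z 0.46242023061324034 front 8.307549037855914
```

>>> jog_arm(fingers=[4, 4, 4, 4, 4, 4, 4, 4, 4, 4, 4], linear=[[0, 0, 0], [0, 0, 0.05], [-0.2, 0, 0.1], [-0.4, 0, 0.13], [-0.6, 0, 0.16], [-0.8, 0, 0.19], [-1.0, 0, 0.22], [-1.2, 0, 0.25], [-1.4, 0, 0.28], [-1.4, 0, 0.28], [-1.4, 0, 0.28]], twist=[0, 0, 0, 0, 0, 0, 0, 0, 0, 0, 0], grip_force=12)

```text
clock: 16.58
ee_pos: [471.7, 116.1, 43.8]
eef_rot: [0.984, 0.178, -0.0, 0.0]
contact_force: [0.2, -0.2, 2.6]
opening: 50.0
```

```bash
python3 look.py
```

```text
[ 0.17149387 -0.16189202  2.55801191] 49.99775462837619 16.5833
[[269.79998779296875, 153.3000030517578], [378.70001220703125, 154.8000030517578], [242.60000610351562, 257.5], [404.5, 257.5]]
err px 0.4466617166742876 centre [495.993 125.916  44.078] yaw 20.275622533754387 pitch up 20.73563925509815 roll -0.13479368252005228
tool x yaw 20.49362571107022 tool z [-0.001 -0.    -1.   ] tcp [471.688 116.094  43.756] window [517.925 134.018  52.929] centre in tool [26.205 -0.691 -0.348]
pad pt in carton [-17.875  -0.857  26.737] back bottom z 0.6233084904174575 front 18.326140612871217
```

Tilt is 20.7°, roll about 0, yaw 20.3°. I firm up the grip and lift to the focus.

>>> jog_arm(fingers=[4, 4, 4, 4, 4, 4, 4, 4, 4, 4, 4, 4, 4, 4, 4, 4], linear=[[0, 0, 0], [0, 0, 0], [0, 0, 0], [0, 0, -1], [0, 0, -3], [0, 0, -5], [0, 0, -7], [0, 0, -9], [0, 0, -11], [0.5, -0.2, -13], [1, -0.4, -14], [1.6, -0.6, -14.7], [2, -0.6, -14.7], [2, -0.6, -14.7], [2, -0.6, -14.7], [2, -0.6, -14.7]], twist=[0, 0, 0, 0, 0, 0, 0, 0, 0, 0, 0, 0, 0, 0, 0, 0], grip_force=35)

```text
clock: 17.97
ee_pos: [487.9, 128.5, 189.8]
eef_rot: [0.984, 0.178, -0.001, 0.0]
contact_force: [0.3, -0.6, -2.1]
opening: 49.3
```

```bash
python3 look.py
python3 - <<'E'
from face import *
from bench import bot
d={n:bot.snapshot(n) for n in("scene","top")};pickle.dump(d,open("d7.pkl","wb"))
S,T=d["scene"],d["top"];w,o=pickle.load(open("cur.pkl","rb"))
u=np.array([np.cos(np.radians(20.4)),np.sin(np.radians(20.4)),0]);lens=np.array([534.3,146.2,251.3])+u*141;foc=np.array([534.3,146.2,200])
print("lens S",proj(S,lens),"T",proj(T,lens),"focus S",proj(S,foc),"T",proj(T,foc),"W",proj(w,foc),"lens W",proj(w,lens))
a=cv2.resize(S["color"][140:320,260:480],(480,393),interpolation=3);b=cv2.resize(w["color"],(320,240));c=cv2.resize(T["color"][150:290,240:380],(320,300),interpolation=3)
I=np.zeros((540,800,3),np.uint8);I[:393,:480]=a;I[:240,480:]=b;I[240:540,480:]=c
cv2.imwrite("pics/p7.png",I[...,::-1])
E
```

```text
[ 0.33865673 -0.59486387 -2.12273943] 49.311949925591854 17.9667
[[268.8999938964844, 153.5], [378.29998779296875, 153.5], [243.39999389648438, 256.5], [404.29998779296875, 256.5]]
err px 0.29793528341743214 centre [512.377 138.323 189.432] yaw 20.446743806797432 pitch up 20.73161568296596 roll 0.04808121151687211
tool x yaw 20.493449978806392 tool z [-0.002 -0.001 -1.   ] tcp [487.915 128.454 189.785] window [534.285 146.491 198.281] centre in tool [26.37  -0.681  0.286]
pad pt in carton [-17.764  -0.678  27.418] back bottom z 145.97764793453558 front 163.6771962277137
lens S [408.85984064 219.62859851] T [265.52156793 204.09420709] focus S [334.43761289 203.65569134] T [286.09358446 263.51250836] W [324.44871632 195.94319374] lens W [ 326.78337804 -578.02459437]
```

View pics/p7.png

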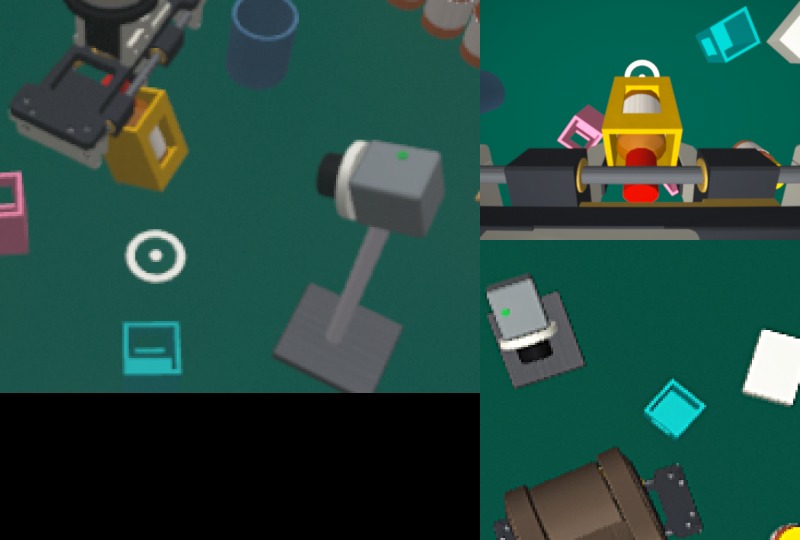

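Scene view: the carton is held tipped back and facing the lens; the lens front at scene (409,220) matches the predicted (408.9,219.6). Now I check the stand's yaw by triangulating the ring and lens, and the window position with the scene camera.

Run:
```python
from face import *
np.set_printoptions(precision=1,suppress=True)
d=pickle.load(open("d7.pkl","rb"));d0=pickle.load(open("d0.pkl","rb"))
S,T=d["scene"],d["top"];w,o=pickle.load(open("cur.pkl","rb"))
def big(m,roi):
    x0,y0,x1,y1=roi;k=np.zeros_like(m);k[y0:y1,x0:x1]=255;m=m&k
    n,l,st,c=cv2.connectedComponentsWithStats(m);i=1+np.argmax(st[1:,4]);return c[i],st[i].tolist()
hS,hT=(cv2.cvtColor(q["color"],cv2.COLOR_RGB2HSV) for q in (S,T))
rS,rT=big(cv2.inRange(hS,(0,0,185),(180,60,255)),(405,195,440,245)),big(cv2.inRange(hT,(0,0,195),(180,60,255)),(240,170,285,215))
lS,lT=big(cv2.inRange(hS,(0,0,0),(180,255,48)),(395,200,425,240)),big(cv2.inRange(hT,(0,0,0),(180,255,48)),(245,185,285,215))
print("ring",rS,rT,"lens",lS,lT)
m0=np.array([534.3,146.2])
for n,a,b in(("ring",rS,rT),("lens",lS,lT)):
    p=tri((S,a[0]),(T,b[0]));v=p[:2]-m0;print(n,p,"yaw",np.degrees(np.arctan2(v[1],v[0])),np.hypot(*v))
# foot plate edge from scene view
m=cv2.inRange(hS,(0,0,30),(180,75,110));k=np.zeros_like(m);k[265:325,380:450]=255
cn=max(cv2.findContours(m&k,0,2)[0],key=cv2.contourArea);q=cv2.approxPolyDP(cv2.convexHull(cn),2.5,True)[:,0]
for p in q:print("plate",p,onz(S,p,12)[:2])
# carton in scene
p,Rw=pose(w,OBJ[:4],corners(w))[:2]
for c in OBJ[:4]:print(c,"pred",proj(S,p+Rw@c))
m=cv2.inRange(hS,(15,130,50),(32,255,255));k=np.zeros_like(m);k[165:235,305:350]=255
cn=max(cv2.findContours(m&k,0,2)[0],key=cv2.contourArea);print("hull",cv2.approxPolyDP(cv2.convexHull(cn),1.5,True)[:,0].tolist())
```

```text
ring (array([420.3, 212. ]), [416, 205, 11, 16, 73]) (array([259.2, 196.5]), [249, 192, 22, 9, 84]) lens (array([410.1, 219.6]), [406, 211, 10, 19, 140]) (array([263.7, 202. ]), [256, 197, 16, 11, 105])
ring [678.2 206.9 275.9] yaw 22.869810120455288 156.18661494676002
lens [669.4 198.2 251.9] yaw 21.046526828070693 144.78994216454004
plate [401 270] [660.6 236. ]
plate [430 265] [692.3 293.5]
plate [444 290] [752.2 272. ]
plate [427 324] [781.1 188.8]
plate [385 302] [692.3 157. ]
(25, 25, -37) pred [346.  208.3]
(25, -25, -37) pred [333.6 226.9]
(25, 25, 37) pred [335.4 180.5]
(25, -25, 37) pred [322.  199.6]
hull [[324, 180], [335, 181], [345, 210], [334, 226], [313, 222], [308, 212], [310, 202]]
```

The scene view agrees with the wrist estimate to about 1 px. Stand yaw estimates cluster at 20–21°, with the carton at 20.4°. I raise 1.6 mm, dwell, and do the final check.

>>> jog_arm(fingers=[4, 4, 4, 4, 4, 4, 4, 4, 4, 4, 4, 4], linear=[[0, 0, -0.16], [0, 0, -0.16], [0, 0, -0.16], [0, 0, -0.16], [0, 0, -0.16], [0, 0, -0.16], [0, 0, -0.16], [0, 0, -0.16], [0, 0, -0.16], [0, 0, -0.16], [0, 0, -0.16], [0, 0, -0.16]], twist=[0, 0, 0, 0, 0, 0, 0, 0, 0, 0, 0, 0])

```text
clock: 19.12
ee_pos: [488.9, 128.9, 192.5]
eef_rot: [0.984, 0.178, 0.0, 0.0]
contact_force: [0.5, 0.2, -1.8]
opening: 49.7
```

```bash
python3 look.py
python3 - <<'E'
from face import *
d=pickle.load(open("d7.pkl","rb"));d0=pickle.load(open("d0.pkl","rb"))
for n,rois in(("top",{"jarA":(360,275,395,310),"jarB":(425,272,465,305),"mug":(160,285,215,330),"box":(345,180,395,235)}),("scene",{"jarA":(205,262,245,312),"jarB":(120,325,175,375),"mug":(360,130,400,182),"box":(275,340,330,400)})):
    for k,(a,b,c,e) in rois.items():
        A,B=(x[n]["color"][b:e,a:c].astype(int) for x in(d0,d));print(n,k,"mean abs diff",np.abs(A-B).mean().round(2))
E
```

```text
[ 0.52042122  0.19922356 -1.82167697] 49.69970912380537 19.1167
[[269.1000061035156, 152.89999389648438], [378.29998779296875, 153.60000610351562], [243.39999389648438, 256.5], [404.29998779296875, 256.5]]
err px 0.31365870172623705 centre [513.336 138.872 192.168] yaw 20.278603525912313 pitch up 20.975704514252826 roll 0.08662626215470881
tool x yaw 20.490887496517992 tool z [ 0. -0. -1.] tcp [488.857 128.914 192.512] window [535.233 146.962 201.117] centre in tool [26.416 -0.759  0.344]
pad pt in carton [-17.738  -0.812  27.518] back bottom z 148.67046914938734 front 166.56907142058145
top jarA mean abs diff 0.81
top jarB mean abs diff 0.78
top mug mean abs diff 0.91
top box mean abs diff 0.82
scene jarA mean abs diff 0.87
scene jarB mean abs diff 0.95
scene mug mean abs diff 0.94
scene box mean abs diff 0.6
```

```bash
python3 -c "
from bench import bot
print(bot.sign_off())"
```

```text
the job is handed in; nothing more can be done
None
```

The job is handed in at about 19 s of the 61 s: the filled carton is held still at the focus point, window facing the lens. I put the bottle on the carton's floor and let go of it while the carton stood on the table. I then moved the carton near the mark and tipped it back about 20° by pivoting it in a loose grip with its back edge on the table. Then I lifted it with a 35 N grip.

**What went wrong on the way:**
- The first pivot attempt gave no tilt.
- The second reached only 12.6° with the cap close to the gripper's body, so I stood the carton up again and re-gripped higher.
- The third try took two drags, the second with a firmer grip, and worked.

**Last checks:**
- **Window position:** about (535, 147, 201) mm, against the focus estimate of (534, 146, 200).
- **Angles:** tipped back 21.0°, roll 0.1°, yaw 20.3°.
- **Agreement:** the scene camera matched the wrist camera's pose to about 1–2 px just before the last small lift. My stand yaw estimates disagreed a little: most lay between about 20° and 22°, and the ring light alone gave 22.9°.
- **Bystanders:** both jars, the mug and the white box looked unchanged in the top and scene pictures taken just before the last small lift. The arm did not go near the camera or stand.

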